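Cap the finished lamp frames

ROBOT

A 6-joint arm with a two-finger parallel gripper is mounted at the origin on the work surface; the furniture and walls round the work are solid. World frame = base frame: x ahead of the robot, y to its left, z up, the work surface at z = 0. Lengths are in mm, angles in rad, forces in N, time in s.
With the tool pointing down it reaches from about 275 to 825 mm from the base axis. Payload 5.2 kg.
Tool frame: the origin (TCP) lies at the very end of the fingers, on their centre line; the grasp point (between the pads) lies 19 mm behind it; z points along the fingers, y is the line along which they close (so a half turn about z gives the same grasp; the last joint's range is limited). The gripper opens to 93 mm and grips with 3 to 60 N. Pads are 15 mm wide; open, the fingers measure 128 mm over their backs; the gripper's body (75 mm by 188 mm) begins 65 mm behind the grasp point.
Start: joints at [-1.518, 0.259, 1.535, -0, 1.348, -0.203], TCP at [139.182, -532.103, 218.653] pointing down, gripper open.
Joint ranges: [-3.14, 3.14], [-0.91, 2.08], [0.19, 2.58], [-1.22, 4.36], [0.22, 2.71], [-3.12, 3.12]. Speed limits (rad/s): [2.57, 2.57, 3.14, 3.14, 3.14, 3.14].

INTERFACE

Orientations are given as [roll, pitch, yaw] about the fixed x, y, z axes, in that order (R = Rz(yaw) Ry(pitch) Rx(roll)).
In Python, from bench import robot gives the robot as it stands. The module is installed in compiled form; this text tells all that it offers. Calls block until the motion is done:
- robot.move_ptp(position, orientation): joint-space move of the TCP to a pose.
- robot.move_linear(position, ori=None, speed=150, f_stop=None): straight line of the TCP; ori=None keeps the orientation; speed is the mean speed in mm/s. With f_stop (N) it stops when the force on the tool has changed by that much, and returns True; else False.
- robot.move_j(angles): joint-space move.
- robot.move_gripper(opening): opening from 0.0 (shut) to 1.0 (fully open); the grip force is fixed at half the most; returns when the fingers have stopped.
- robot.sleep(seconds).
- robot.inverse_kinematics(position, orientation): joint angles nearest the present ones, or None.
- robot.get_image(name): name is "side" or "top"; returns a dict with "img" (384x512x3 uint8, blue, green, red), "fovy" (degrees; the focal length in pixels is half the picture's height over the tangent of half this angle, whatever the lens; pixels are square), "cx", "cy" (the principal point, pixels), "eye" and "orientation" of the camera in the world. Camera axes: x right, y down, z forward; pixel columns grow to the right and rows downward; lengths in mm; the calibration is good to about 2 mm. A picture is of the moment at which its call begins. There is no depth.
A pose or a line that the arm cannot do raises robot.MotionError and nothing moves.
- robot.hand_in(): hands the job in; it is judged then, once.
Readings, each from a call of its own:
- robot.current_t(): time.
- robot.current_qpos(): joint angles.
- robot.current_joint_vel(): joint speeds.
- robot.current_joint_efforts(): joint torques, N m.
- robot.current_tcp_pos(): TCP position.
- robot.current_eef_rot(): TCP orientation.
- robot.current_contact_force(): force on the tool from outside, world axes, zero at the start.
- robot.current_ft_torque(): the same for the moment, N m.
- robot.current_gripper_width(): opening from 0.0 (shut) to 1.0 (fully open).
- robot.current_finger_force(): force on a finger pad.
Only numpy, scipy, OpenCV 4.12 (cv2) and the standard library are available. Lean on these libraries where they do the work, as an engineer would, in place of code of your own. Each camera call takes 0.05 s, during which the arm holds its last target. There are 200 camera calls.

TASK

Three lamp caps stand loose on the bench between the blue housings and the right-hand edge, and a fourth was put by mistake on a frame of only one plate. Put these four caps on the four two-plate frames, one on each: resting flat on the upper plate, in the middle of its four black pins and turned square with the plate. The two one-plate frames stay bare; do not shift any frame. The caps in close rows at the back are stock and not part of this job.

Things in the scene. Friction and masses are not known exactly. Their poses are not given: they have to be found in the camera images.
- cap_a: White plastic lamp cap, about 40 g. At the start it stands on the plate of single_1. Origin: centre of its underside, z up. From the underside: foot 30 x 30 mm, 12 mm high; eight-sided collar 66 mm across flats from 12 to 18 mm up, flats along x and y; slotted upright in the middle from 18 to 79 mm up, 8 mm thick along x and 17 mm wide along y: the part to grip.
- cap_b: White plastic lamp cap, about 40 g. At the start it stands loose on the bench. Origin: centre of its underside, z up. From the underside: foot 30 x 30 mm, 12 mm high; eight-sided collar 66 mm across flats from 12 to 18 mm up, flats along x and y; slotted upright in the middle from 18 to 79 mm up, 8 mm thick along x and 17 mm wide along y: the part to grip.
- cap_c: White plastic lamp cap, about 40 g. At the start it stands loose on the bench. Origin: centre of its underside, z up. From the underside: foot 30 x 30 mm, 12 mm high; eight-sided collar 66 mm across flats from 12 to 18 mm up, flats along x and y; slotted upright in the middle from 18 to 79 mm up, 8 mm thick along x and 17 mm wide along y: the part to grip.
- cap_d: White plastic lamp cap, about 40 g. At the start it stands loose on the bench. Origin: centre of its underside, z up. From the underside: foot 30 x 30 mm, 12 mm high; eight-sided collar 66 mm across flats from 12 to 18 mm up, flats along x and y; slotted upright in the middle from 18 to 79 mm up, 8 mm thick along x and 17 mm wide along y: the part to grip.
- pair_1_seat (a point): Seat of a two-plate frame (a finished one): 76 x 77 mm, loose, 60 g, top face 27 mm above the bench. The point lies on the top face, midway between its four black pins; x and y run along the plate's edges. Pins 4 mm thick at x, y = +-30 mm, rising 35 mm above the face. A cap stands with its foot on this face, collar between the pins, clear of them by 4 to 7 mm.
- pair_2_seat (a point): Seat of a two-plate frame (a finished one): 76 x 77 mm, loose, 60 g, top face 27 mm above the bench. The point lies on the top face, midway between its four black pins; x and y run along the plate's edges. Pins 4 mm thick at x, y = +-30 mm, rising 35 mm above the face. A cap stands with its foot on this face, collar between the pins, clear of them by 4 to 7 mm.
- pair_3_seat (a point): Seat of a two-plate frame (a finished one): 76 x 77 mm, loose, 60 g, top face 27 mm above the bench. The point lies on the top face, midway between its four black pins; x and y run along the plate's edges. Pins 4 mm thick at x, y = +-30 mm, rising 35 mm above the face. A cap stands with its foot on this face, collar between the pins, clear of them by 4 to 7 mm.
- pair_4_seat (a point): Seat of a two-plate frame (a finished one): 76 x 77 mm, loose, 60 g, top face 27 mm above the bench. The point lies on the top face, midway between its four black pins; x and y run along the plate's edges. Pins 4 mm thick at x, y = +-30 mm, rising 35 mm above the face. A cap stands with its foot on this face, collar between the pins, clear of them by 4 to 7 mm.
- single_1_seat (a point): Seat of a one-plate frame (unfinished): 72 x 72 mm, loose, 30 g, top face 8 mm above the bench. The point lies on the top face, midway between its four black pins (at x, y = +-30 mm along the plate's edges, 4 mm thick, rising 35 mm above the face). At the start cap_a stands on it by mistake, foot on this face; it is to end bare.
- single_2_seat (a point): Seat of a one-plate frame (unfinished): 72 x 72 mm, loose, 30 g, top face 8 mm above the bench. The point lies on the top face, midway between its four black pins (at x, y = +-30 mm along the plate's edges, 4 mm thick, rising 35 mm above the face). Bare, and to stay so.

How it is judged:
By the outcome, as a careful person would: the job done as asked, in the order asked, and still so for the second after the job is handed in, with the robot touching nothing.
It also fails if it takes over 96 s, if anything falls off the work surface, if the arm or the gripper's body presses on something with over 40 N, if the wrist force passes 120 N, or if a joint passes its speed limit or range.

## Working session

There is one attempt and no reset: what is moved stays moved. The work goes in short steps, each a Python script; the robot and the scene stay as the last script left them, time stands still between calls to the robot, and variables do not carry over. Pictures are saved under pics/ and viewed, at most 14 in all, crops included, and the job is handed in when it is done.

```bash
mkdir -p pics
python3 - <<'E'
from bench import robot
import cv2,pickle
for n in("top","side"):
    d=robot.get_image(n); cv2.imwrite(f"pics/{n}0.png",cv2.resize(d["img"],(800,600),interpolation=cv2.INTER_CUBIC))
    pickle.dump(d,open(f"{n}0.pkl","wb")); print({k:v for k,v in d.items() if k!="img"})
print(robot.current_t(),robot.current_eef_rot())
E
```

```text
{'fovy': 50.01161134950832, 'cx': 253.61047206756515, 'cy': 196.48067391213897, 'eye': array([ 419.07069648,  -36.93471859, 1097.00138028]), 'orientation': array([-3.02856892,  0.00513184, -1.59489557])}
{'fovy': 47.035918574490545, 'cx': 250.43036363132305, 'cy': 191.2401219117885, 'eye': array([228.39615285, 856.69433683, 622.8045162 ]), 'orientation': array([-2.12486428,  0.02011189, -2.80621691])}
0.1 [-3.13999926e+00 -3.28519422e-04  2.55800975e-01]
```

View pics/top0.png

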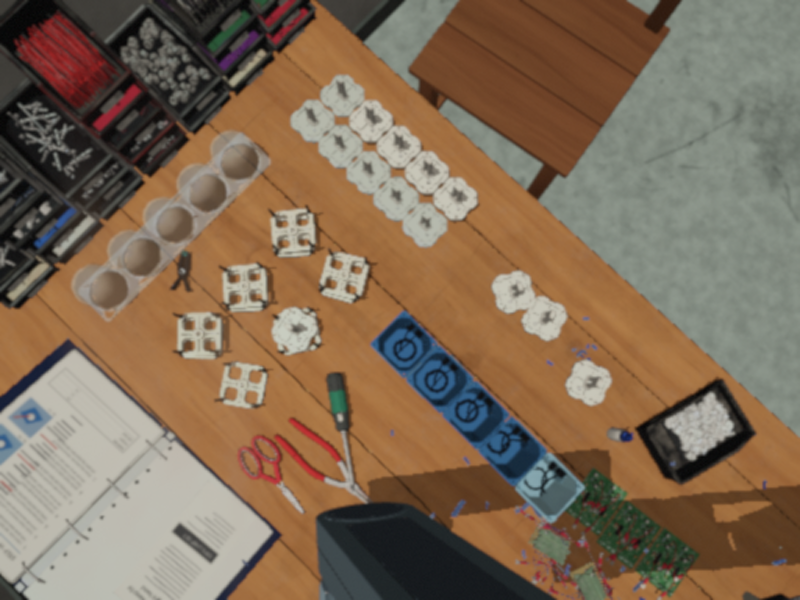

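View pics/side0.png

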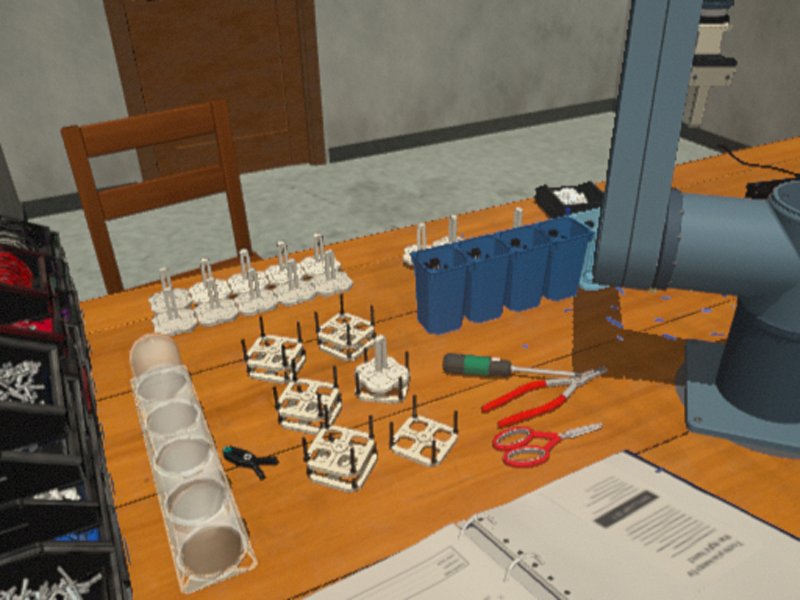

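Run:
```python
import cv2,pickle
def crop(n,x,y,w,h,s,o):
    im=pickle.load(open(n+"0.pkl","rb"))["img"][y:y+h,x:x+w]
    im=cv2.resize(im,None,fx=s,fy=s,interpolation=cv2.INTER_CUBIC)
    for i in range(0,w,10):
        cv2.line(im,(i*s,0),(i*s,4 if i%50 else 10),(0,0,255),1)
        if i%20==0: cv2.putText(im,str(x+i),(i*s,14),0,.35,(0,0,255))
    for i in range(0,h,10):
        cv2.line(im,(0,i*s),(4,i*s),(0,0,255),1)
        if i%20==0: cv2.putText(im,str(y+i),(5,i*s+4),0,.35,(0,0,255))
    cv2.imwrite(f"pics/{o}.png",im)
crop("top",108,126,132,74,6,"t1")
crop("top",108,190,132,78,6,"t2")
crop("top",310,168,90,95,6,"t3")
crop("side",150,185,98,75,8,"s1")
crop("side",180,250,120,70,6,"s2")
crop("side",250,125,100,55,8,"s3")
```

```text
(no output)
```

View pics/t1.png

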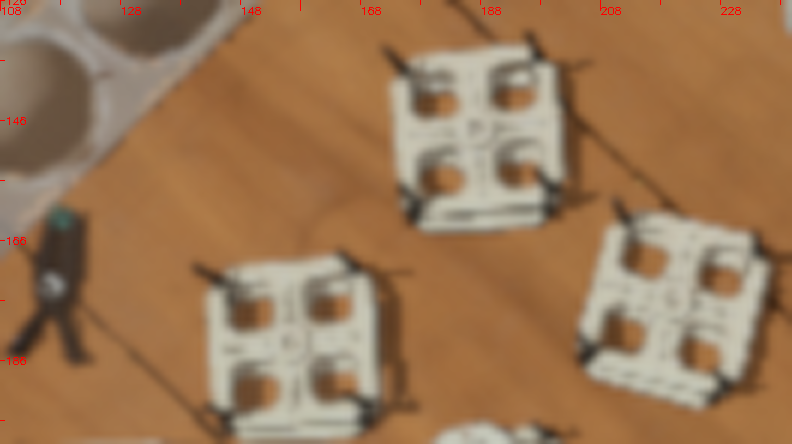

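View pics/t2.png

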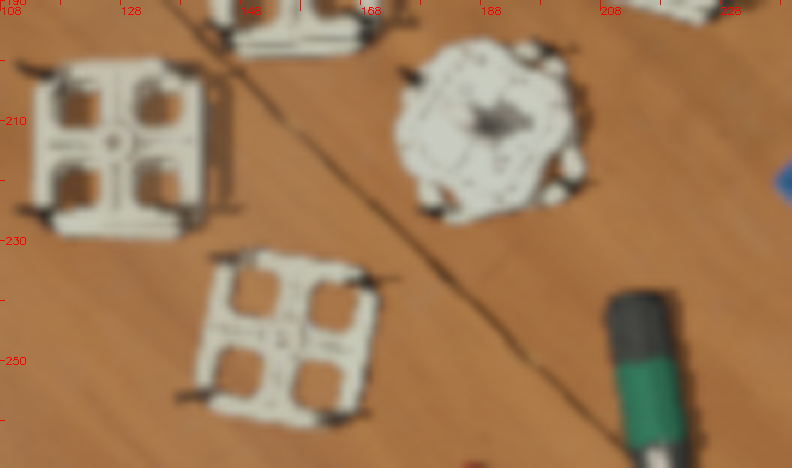

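View pics/t3.png

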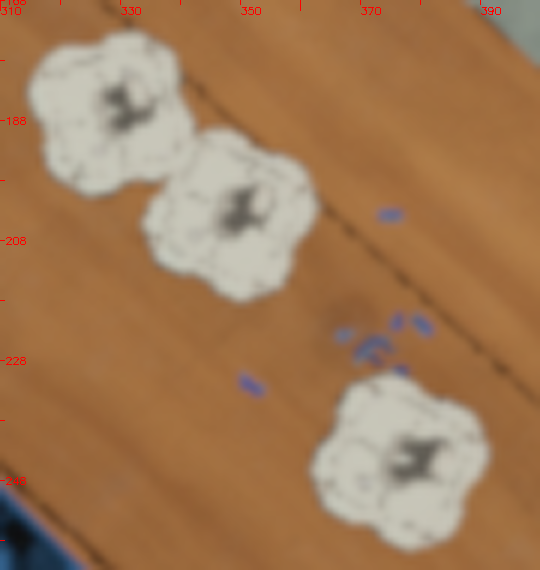

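View pics/s1.png

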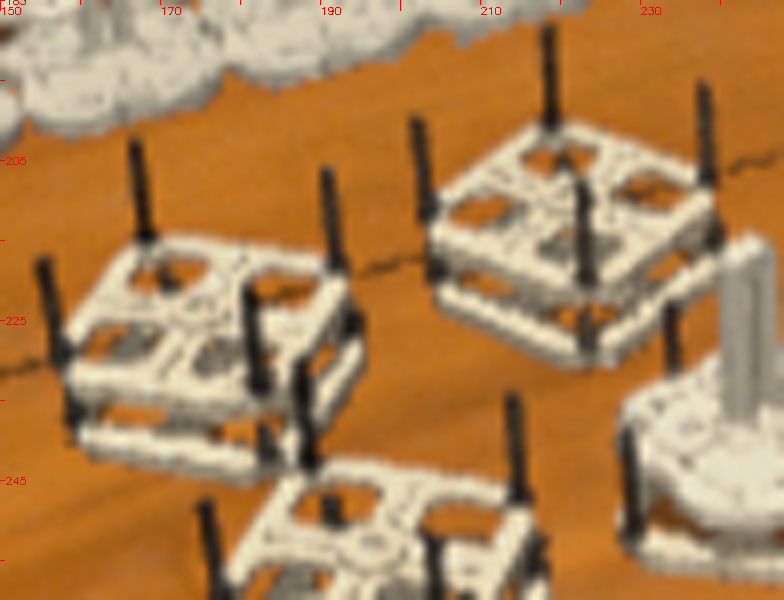

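View pics/s3.png

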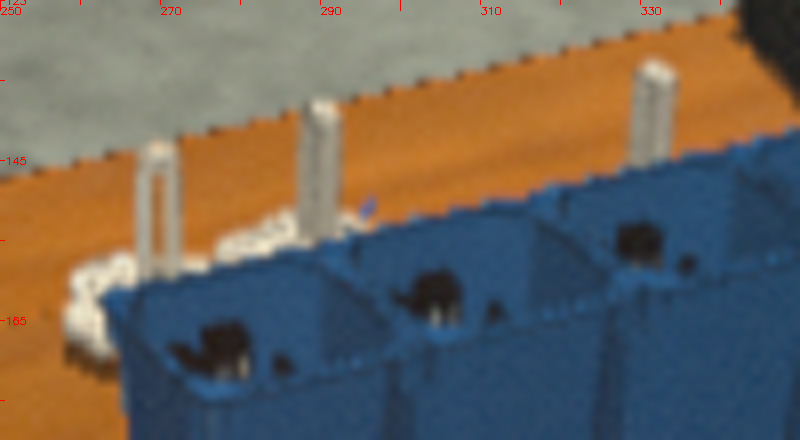

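Run:
```python
import cv2,pickle,numpy as np
T=pickle.load(open("top0.pkl","rb"))["img"];S=pickle.load(open("side0.pkl","rb"))["img"]
def c(im,x,y,w=34,h=34,s=8):
    o=cv2.resize(im[y:y+h,x:x+w],None,fx=s,fy=s,interpolation=cv2.INTER_CUBIC)
    o=cv2.convertScaleAbs(o,alpha=1.0)
    for i in range(0,w,2):cv2.line(o,(i*s+s//2,0),(i*s+s//2,6 if (x+i)%10==0 else 3),(0,0,255))
    for i in range(0,h,2):cv2.line(o,(0,i*s+s//2),(6 if (y+i)%10==0 else 3,i*s+s//2),(0,0,255))
    cv2.putText(o,f"{x},{y}",(20,20),0,.4,(255,0,0));return o
a=np.hstack([c(T,174,194),c(T,314,170)]);b=np.hstack([c(T,332,188),c(T,362,228)])
cv2.imwrite("pics/u.png",np.vstack([a,b]))
```

```text
(no output)
```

View pics/u.png

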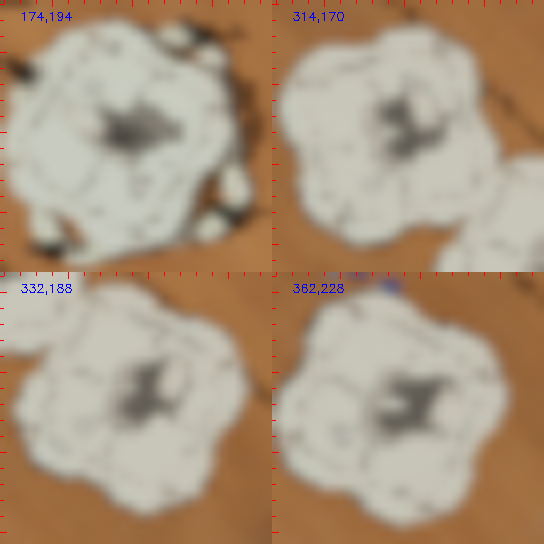

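View pics/s2.png

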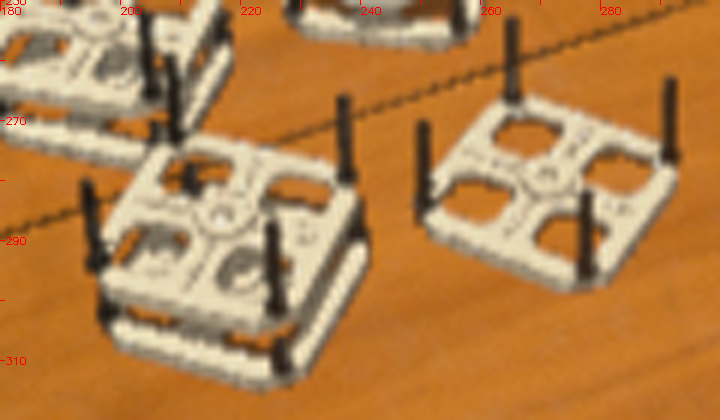

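Top view (full-image px): two-plate frames near (188,148), (221,177), (157,184) and (128,214). Single_1 with cap_a is near (190,211) and single_2 near (156,246). The loose caps are near (329,187), (348,204) and (377,244). In the side view their upright tips are near (269,144), (290,138) and (330.5,133).

```bash
cat > geo.py <<'E'
import numpy as np,pickle,cv2
from scipy.spatial.transform import Rotation as R
from scipy.optimize import least_squares
D={n:pickle.load(open(n+"0.pkl","rb")) for n in("top","side")}
def proj(n,P,d=None):
    d=d or D[n]; f=192/np.tan(np.radians(d["fovy"]/2))
    q=(np.atleast_2d(P)-d["eye"])@R.from_euler("xyz",d["orientation"]).as_matrix()
    return q[:,:2]/q[:,2:]*f+[d["cx"],d["cy"]]
def ray_z(n,uv,z,d=None):
    d=d or D[n]; f=192/np.tan(np.radians(d["fovy"]/2))
    v=R.from_euler("xyz",d["orientation"]).as_matrix()@np.array([(uv[0]-d["cx"])/f,(uv[1]-d["cy"])/f,1])
    return d["eye"]+v*(z-d["eye"][2])/v[2]
def px(p,x0,y0,s): return np.array(p,float)/s+[x0,y0]+.5/s-.5
def pose(x,y,yaw,pts,z=0):
    c,s=np.cos(yaw),np.sin(yaw);p=np.array(pts,float)
    return np.c_[x+c*p[:,0]-s*p[:,1],y+s*p[:,0]+c*p[:,1],z+p[:,2]]
E
cat > fit.py <<'E'
from geo import *
t1=lambda p:px(p,108,126,6); t2=lambda p:px(p,108,190,6); s1=lambda p:px(p,150,185,8); s2=lambda p:px(p,180,250,6)
TT={"A":t1([(388,50),(530,37),(402,192),(545,180)]),"B":t1([(618,203),(752,238),(580,342),(713,380)]),
"C":t1([(197,268),(342,257),(212,408),(355,397)]),"D":t2([(18,68),(175,66),(18,210),(180,212)])}
TB={"A":t1([(408,72),(542,60),(415,218),(555,210)]),"B":t1([(633,225),(762,250),(588,358),(725,395)]),
"C":t1([(222,287),(357,270),(230,425),(368,415)]),"D":t2([(50,75),(200,75),(45,217),(195,225)])}
SS=[(s1([(135,140),(327,168),(42,262),(248,285)]),s1([(147,240),(338,268),(62,355),(260,390)])),
(s1([(549,28),(417,118),(704,85),(580,178)]),s1([(551,125),(428,215),(707,180),(587,285)])),
(s1([(303,360),(513,395),(205,502),(432,538)]),s1([(312,467),(519,500),(218,595)])),
(s2([(172,57),(345,97),(87,182),(272,222)]),s2([(178,140),(347,180),(97,268),(277,315)]))]
C=np.array([(30,30,0),(30,-30,0),(-30,30,0),(-30,-30,0)])
def nn(a,b): # residual of each picked a to nearest model b
    d=a[:,None]-b[None]; i=(d**2).sum(2).argmin(1); return d[np.arange(len(a)),i].ravel()
out={}
for k in TT:
    m=np.mean([ray_z("top",p,62) for p in TT[k]],0)
    sp=proj("side",[m[0],m[1],62])[0]
    S=min(SS,key=lambda s:np.hypot(*(s[0].mean(0)-sp)))
    def f(v,hs=True):
        t=pose(*v[:3],C,v[3]+35);b=pose(*v[:3],C,v[3])
        r=[nn(TT[k],proj("top",t)),.5*nn(TB[k],proj("top",b))]
        if hs:r+=[nn(S[0],proj("side",t)),nn(S[1],proj("side",b))]
        return np.concatenate(r)
    e=ray_z("top",TT[k][1],62)-ray_z("top",TT[k][0],62); y0=np.arctan2(e[1],e[0]); y0=(y0+np.pi/4)%(np.pi/2)-np.pi/4
    s=least_squares(f,[m[0],m[1],y0,27],loss="soft_l1")
    fz=least_squares(lambda v:f([*v,27]),s.x[:3],loss="soft_l1")
    ft=least_squares(lambda v:f([*v,27],False),s.x[:3],loss="soft_l1")
    print(k,s.x.round(3),"rms",np.sqrt((s.fun**2).mean()).round(2),"z27:",fz.x.round(3),"top only",ft.x.round(3))
    out[k]=fz.x
pickle.dump(out,open("frames.pkl","wb"))
# caps: upright tip triangulation + collar outline
hsv=cv2.cvtColor(D["top"]["img"],cv2.COLOR_BGR2HSV); mask=((hsv[...,1]<70)&(hsv[...,2]>90)).astype(np.uint8)
for n,(x,y,w,h) in {"d":(360,228,34,36),"bc":(312,170,54,52)}.items():
    mm=cv2.resize(hsv[y:y+h,x:x+w],None,fx=8,fy=8,interpolation=cv2.INTER_CUBIC); mm=((mm[...,1]<75)).astype(np.uint8)
    cs=max(cv2.findContours(mm,0,1)[0],key=cv2.contourArea); pickle.dump(px(cs[:,0],x,y,8),open(f"con_{n}.pkl","wb"))
    M=cv2.moments(cs);print(n,px((M["m10"]/M["m00"],M["m01"]/M["m00"]),x,y,8),M["m00"]/64)
E
python3 fit.py
```

```text
A [6.75616e+02 1.38123e+02 7.70000e-02 2.77560e+01] rms 0.48 z27: [6.75914e+02 1.37792e+02 7.80000e-02] top only [6.74442e+02 1.37783e+02 7.60000e-02]
B [ 5.96669e+02  5.32280e+01 -2.77000e-01  2.82650e+01] rms 0.37 z27: [ 5.97036e+02  5.26410e+01 -2.77000e-01] top only [ 5.96163e+02  5.31330e+01 -2.85000e-01]
C [5.83108e+02 2.19367e+02 6.30000e-02 2.68980e+01] rms 0.45 z27: [5.83077e+02 2.19411e+02 6.30000e-02] top only [5.82270e+02 2.18969e+02 7.60000e-02]
D [ 5.03928e+02  2.95260e+02 -1.00000e-02  2.59740e+01] rms 0.68 z27: [ 5.03627e+02  2.95904e+02 -1.00000e-02] top only [ 5.03319e+02  2.94126e+02 -1.90000e-02]
d [376.11730934 244.30830298] 616.6796875
bc [338.07925416 194.93432094] 1155.6328125
```

```bash
cat > caps.py <<'E'
from geo import *
s1=lambda p:px(p,150,185,8); s3=lambda p:px(p,250,125,8)
tipside={"b":s3((158,147)),"c":s3((322,106)),"d":s3((655,70)),"a":s1((747,245))}
cent={"b":np.array([328.3,186.3]),"c":np.array([347.8,203.5]),"d":np.array([376.1,244.3]),"a":np.array([188.6,211])}
con={"d":pickle.load(open("con_d.pkl","rb")),"bc":pickle.load(open("con_bc.pkl","rb"))}
for k in "bcda":
    zb=8 if k=="a" else 0
    if k!="a":
        P=con["d" if k=="d" else "bc"]; W=np.array([ray_z("top",p,15) for p in P])[:,:2]
        # r = 33 + a0 + a4 cos4(th-ph) lobed outline
        c0=ray_z("top",cent[k],15)[:2]; W=W[np.hypot(*(W-c0).T)<44]
        if k in"bc": 
            o=ray_z("top",cent["c" if k=="b" else "b"],15)[:2]; W=W[(W-c0)@((o-c0)/np.hypot(*(o-c0)))<27]
        def f(v):
            q=W-v[:2];th=np.arctan2(q[:,1],q[:,0]);return np.hypot(*q.T)-v[2]-v[3]*np.cos(4*th)-v[4]*np.sin(4*th)
        s=least_squares(f,[*c0,36,0,0],loss="soft_l1").x
        c=s[:2]; ph=np.degrees(np.arctan2(s[4],s[3])/4); print(k,"centre",c.round(1),"r",s[2].round(1),"amp",np.hypot(s[3],s[4]).round(1),"lobe deg",ph.round(1))
    else: c=ray_z("top",cent[k],zb+15)[:2];print(k,c.round(1))
    # side tip: height at which ray passes nearest the vertical axis
    zs=np.linspace(0,120,241);L=np.array([ray_z("side",tipside[k],z)[:2] for z in zs])
    i=np.hypot(*(L-c).T).argmin();print("  side tip z",zs[i],"xy",L[i].round(1),"| at tip height",ray_z("side",tipside[k],zb+79)[:2].round(1))
    for y in range(-90,90,15):
        b=pose(*c,np.radians(y),[(a,d,zb+50) for a in(-4,4) for d in(-8.5,8.5)]);w=np.ptp(proj("side",b)[:,0]);print(f"{y}:{w:.1f}",end=" ")
    print()
E
python3 caps.py
```

```text
b centre [ 563.9 -232.5] r 36.2 amp 3.4 lobe deg -31.8
  side tip z 78.5 xy [ 563.  -233.1] | at tip height [ 562.7 -232.1]
-90:6.5 -75:6.0 -60:6.4 -45:6.5 -30:6.2 -15:5.5 0:4.4 15:3.0 30:4.0 45:5.2 60:6.1 75:6.5 
c centre [ 518.1 -282.5] r 36.3 amp 3.4 lobe deg 17.1
  side tip z 78.5 xy [ 516.1 -283.1] | at tip height [ 515.9 -282.1]
-90:6.3 -75:5.8 -60:6.3 -45:6.4 -30:6.0 -15:5.3 0:4.1 15:2.7 30:4.1 45:5.3 60:6.0 75:6.4 
d centre [ 408.6 -350.6] r 36.3 amp 3.4 lobe deg 16.0
  side tip z 77.5 xy [ 407.3 -350.9] | at tip height [ 406.8 -347.6]
-90:6.2 -75:6.0 -60:6.3 -45:6.3 -30:5.8 -15:4.9 0:3.7 15:3.2 30:4.5 45:5.5 60:6.1 75:6.4 
a [507.  136.7]
  side tip z 86.0 xy [507.6 137. ] | at tip height [507.  138.4]
-90:8.7 -75:8.2 -60:8.4 -45:8.7 -30:8.4 -15:7.5 0:6.2 15:4.4 30:5.0 45:6.7 60:7.9 75:8.6
```

```bash
cat > ov.py <<'E'
from geo import *
caps={"a":(507,137.5,8,57),"b":(563.4,-232.4,0,13),"c":(517.1,-282.5,0,62),"d":(407.8,-350,0,61)}
B=[(a,b,z) for z in(18,79) for a,b in((-4,-8.5),(4,-8.5),(4,8.5),(-4,8.5))]
E_=[(i,(i+1)%4) for i in range(4)]+[(4+i,4+(i+1)%4) for i in range(4)]+[(i,i+4) for i in range(4)]
rows=[]
for k,(x,y,z,yw) in caps.items():
    r=[]
    for n in("top","side"):
        m=proj(n,[x,y,z+48])[0]; w=16 if n=="top" else 26; o=np.round(m-w/2).astype(int); s=132/w
        base=cv2.resize(D[n]["img"][o[1]:o[1]+w,o[0]:o[0]+w],(132,132),interpolation=cv2.INTER_CUBIC)
        base=cv2.normalize(base,None,0,255,cv2.NORM_MINMAX)
        r.append(base)
        for yy in(yw,yw-90):
            im=base.copy();q=((proj(n,pose(x,y,np.radians(yy),B,z))-o+.5)*s).astype(int)
            for i,j in E_: cv2.line(im,tuple(map(int,q[i])),tuple(map(int,q[j])),(0,0,255) if min(i,j)<4 else (0,160,0),1)
            r.append(im)
    rows.append(np.hstack(r))
cv2.imwrite("pics/ov.png",np.vstack(rows))
E
python3 ov.py
```

```text
(no output)
```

View pics/ov.png

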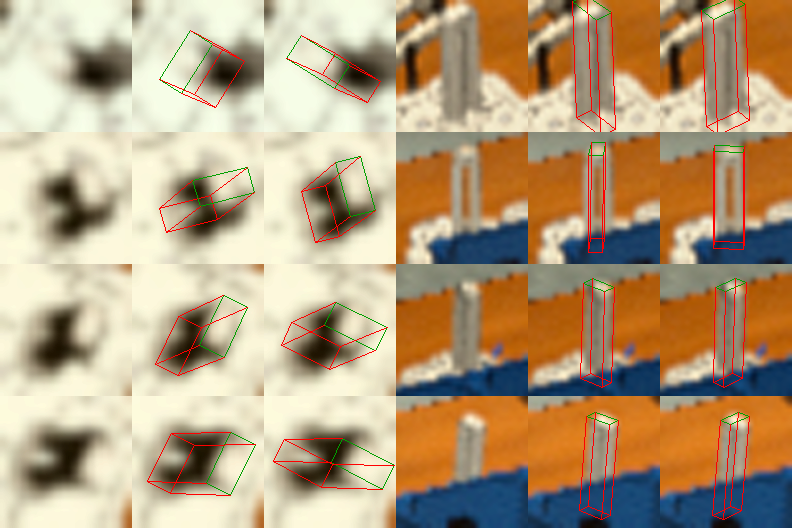

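Run:
```python
from geo import *
def c(n,x,y,w,h,s):
    o=cv2.resize(D[n]["img"][y:y+h,x:x+w],None,fx=s,fy=s,interpolation=cv2.INTER_LANCZOS4)
    return cv2.convertScaleAbs(cv2.addWeighted(o,1.8,cv2.GaussianBlur(o,(0,0),s*1.5),-.8,0))
a=c("top",172,193,36,36,11);b=c("side",225,210,39,58,10)
a=cv2.copyMakeBorder(a,0,b.shape[0]-a.shape[0],0,0,0)
cv2.imwrite("pics/a.png",np.hstack([a,b]))
```

```text
(no output)
```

View pics/a.png

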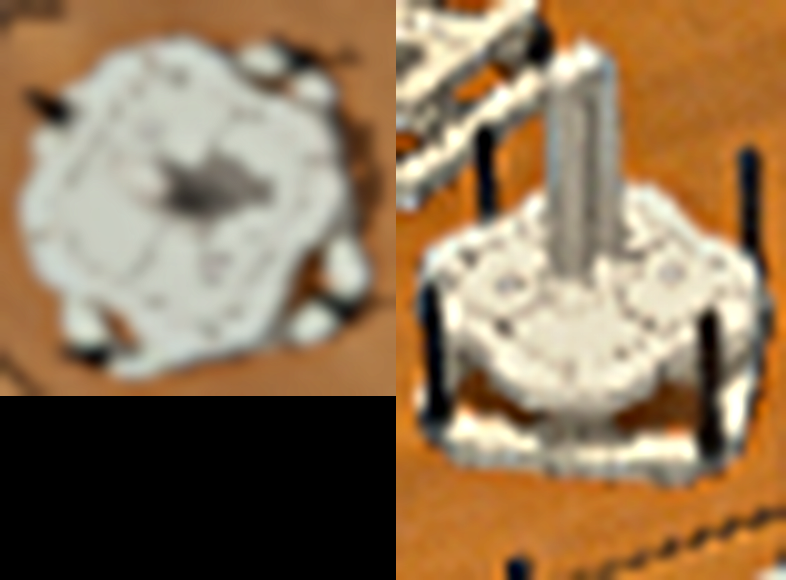

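Cap_a's upright is turned about -30° with its broad face to the right in the side view, so it sits about 45° off the plate. Cap_b is about -77°, cap_c 62° and cap_d 61°. I'll start with cap_d to the far frame A.

```bash
cat > act.py <<'E'
from bench import robot
import numpy as np,pickle
from math import pi,radians
F=pickle.load(open("frames.pkl","rb"))
CAP={"a":(507,137.5,8,-31),"b":(563.4,-232.4,0,-77),"c":(517.1,-282.5,0,62),"d":(407.8,-350.2,0,61)}
G,H,OP=42,215,.4
w=lambda a:(a+pi)%(2*pi)-pi
def best(x,y,z,th,psis):
    c=[(abs(q[5]),p) for p in psis if (q:=robot.inverse_kinematics([x,y,z],[pi,0,w(p)])) is not None]
    return min(c)[1]
def carry(k,f):
    x,y,zb,t=CAP[k];t=radians(t);fx,fy,fw=F[f]
    p0=best(x,y,H,t,[t+pi/2,t-pi/2])
    r=min((fw+i*pi/2-t for i in range(-4,5)),key=abs)
    robot.move_ptp([x,y,H],[pi,0,w(p0)]); robot.move_gripper(OP)
    hit=robot.move_linear([x,y,zb+G],speed=170,f_stop=8)
    if hit: print("hit on approach",robot.current_tcp_pos()); return
    robot.move_gripper(0); print("width",robot.current_gripper_width()*93,"F",robot.current_finger_force())
    robot.move_linear([x,y,zb+G+50],speed=80); robot.move_linear([x,y,H],speed=200)
    robot.move_ptp([fx,fy,H],[pi,0,w(p0+r)])
    print("held",robot.current_gripper_width()*93)
    robot.move_linear([fx,fy,27+G+12],speed=150)
    h=robot.move_linear([fx,fy,27+G-1.5],speed=25,f_stop=2.5); print("contact",h,robot.current_tcp_pos(),robot.current_t())
def release(f):
    robot.move_gripper(.3); p=robot.current_tcp_pos(); robot.move_linear([p[0],p[1],H],speed=150)
E
python3 - <<'E'
from act import *
carry("d","A"); release("A"); print(robot.current_t())
import cv2
robot.move_ptp([420,-180,300],[pi,0,0])
for n in("top","side"):
    d=robot.get_image(n);pickle.dump(d,open(n+"1.pkl","wb"))
t=cv2.resize(pickle.load(open("top1.pkl","rb"))["img"][126:176,165:220],None,fx=7,fy=7,interpolation=2)
s=cv2.resize(pickle.load(open("side1.pkl","rb"))["img"][170:238,190:245],None,fx=7,fy=7,interpolation=2)
t=cv2.copyMakeBorder(t,0,len(s)-len(t),0,0,0)
import numpy as np
cv2.imwrite("pics/p1.png",np.hstack([t,s]));print(robot.current_t())
E
```

```text
width 7.473644056079683 F 30.000255703926086
held 7.402307320219573
contact True [675.90044393 137.83216863  69.23997297] 9.1833
10.8833
12.525
```

View pics/p1.png

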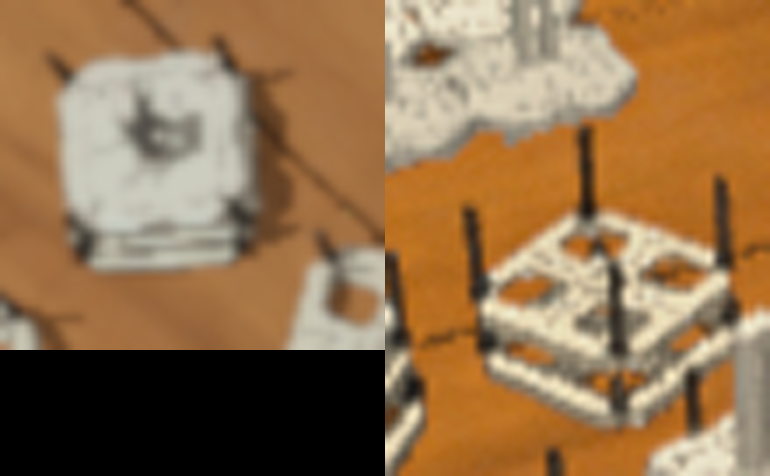

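Cap_d stands square on frame A with its collar between the pins (top crop, centre near (155,135)). The grip width and contact height match the model. Next are the other three.

Run:
```python
from act import *
for k,f in(("b","B"),("c","C"),("a","D")):
    carry(k,f)
    if robot.current_gripper_width()*93<6: print("lost",k); break
    release(f)
robot.move_ptp([420,-180,300],[pi,0,0])
for n in("top","side"): pickle.dump(robot.get_image(n),open(n+"2.pkl","wb"))
print(robot.current_t())
import cv2
from geo import *
B=[(a,b,z) for z in(18,79) for a,b in((-4,-8.5),(4,-8.5),(4,8.5),(-4,8.5))]
E_=[(i,(i+1)%4) for i in range(4)]+[(4+i,4+(i+1)%4) for i in range(4)]+[(i,i+4) for i in range(4)]
N={n:pickle.load(open(n+"2.pkl","rb")) for n in("top","side")}
t=cv2.resize(N["top"]["img"][126:266,110:240],(400,431),interpolation=2)
s=cv2.resize(N["side"]["img"][165:320,150:295],(400,428),interpolation=2)
cv2.imwrite("pics/p2.png",np.hstack([t[:428],s]))
```

```text
width 7.868358046060254 F 30.00036120414734
held 7.959157681264849
contact True [597.1612754   52.65554144  69.33806246] 19.6083
width 7.838095057289795 F 29.999969601631165
held 7.686102826992905
contact True [583.00467113 219.45325519  69.19418717] 29.6917
width 7.735213837733479 F 29.99885380268097
held 7.424400699686388
contact True [503.69183527 295.94885351  69.61545585] 38.2417
41.825
```

View pics/p2.png

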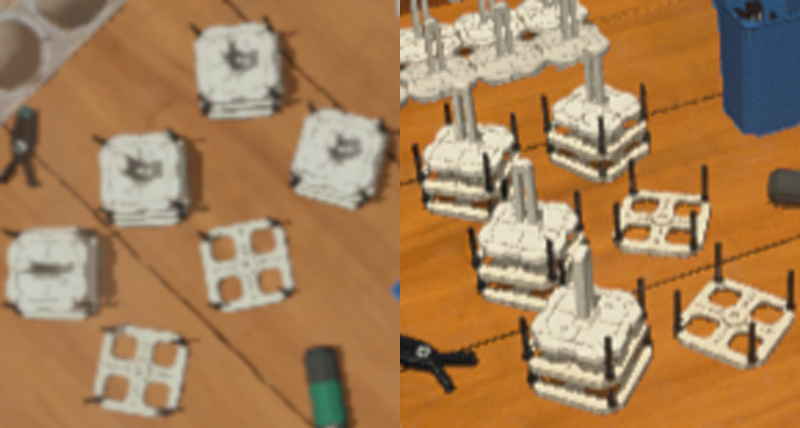

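Run:
```python
from geo import *
N={n:pickle.load(open(n+"2.pkl","rb"))["img"] for n in("top","side")}
F=pickle.load(open("frames.pkl","rb"))
B=[(a,b,z) for z in(18,79) for a,b in((-4,-8.5),(4,-8.5),(4,8.5),(-4,8.5))]
turn={}
E_=[(i,(i+1)%4) for i in range(4)]+[(4+i,4+(i+1)%4) for i in range(4)]+[(i,i+4) for i in range(4)]
C=[(30,30,35),(30,-30,35),(-30,30,35),(-30,-30,35)]
cap={"A":61,"B":-77,"C":62,"D":-31}
rows=[[],[]]
for k,(x,y,w) in F.items():
    t=np.radians(cap[k]); yw=t+min((w+i*np.pi/2-t for i in range(-4,5)),key=abs)
    for r,n in enumerate(("top","side")):
        m=proj(n,[x,y,55])[0];W=44 if n=="top" else 52;o=np.round(m-W/2).astype(int);s=196/W
        im=cv2.resize(N[n][o[1]:o[1]+W,o[0]:o[0]+W],(196,196),interpolation=2)
        q=((proj(n,pose(x,y,yw,B,27))-o+.5)*s).astype(int)
        for i,j in E_: cv2.line(im,tuple(map(int,q[i])),tuple(map(int,q[j])),(0,0,255),1)
        rows[r].append(im)
    sh=[]
    for p in proj("side",pose(x,y,w,C,27)):
        a=np.round(p).astype(int); T=D["side"]["img"][a[1]-4:a[1]+6,a[0]-4:a[0]+5]; S=N["side"][a[1]-8:a[1]+10,a[0]-8:a[0]+9]
        _,v,_,l=cv2.minMaxLoc(cv2.matchTemplate(S,T,cv2.TM_CCOEFF_NORMED)); sh.append((l[0]-4,l[1]-4,round(v,2)))
    # upright vertical-band centre in side view from change image
    d=np.abs(N["side"].astype(int)-D["side"]["img"]).sum(2); off=[]
    for z in(60,66,72):
        u,v=proj("side",[x,y,27+z])[0]; r=int(round(v)); c0=int(round(u))-7; g=d[r,c0:c0+15].astype(float); g[g<60]=0
        off.append(round((g*np.arange(c0,c0+15)).sum()/max(g.sum(),1)-u,2))
    print(k,"pin shifts",sh,"upright px off",off)
cv2.imwrite("pics/p3.png",np.vstack([np.hstack(r) for r in rows]))
```

```text
A pin shifts [(0, 0, 0.74), (0, 0, 0.72), (0, 0, 0.55), (0, -1, 0.9)] upright px off [np.float64(0.25), np.float64(0.53), np.float64(1.56)]
B pin shifts [(0, 0, 0.74), (1, -2, 0.61), (0, -1, 0.56), (0, -2, 0.81)] upright px off [np.float64(0.08), np.float64(-219.2), np.float64(-0.35)]
C pin shifts [(0, -1, 0.76), (0, 0, 0.73), (0, 0, 0.54), (0, 0, 0.91)] upright px off [np.float64(0.05), np.float64(-0.87), np.float64(-1.22)]
D pin shifts [(0, -1, 0.77), (0, 0, 0.87), (0, -1, 0.7), (0, 0, 0.93)] upright px off [np.float64(-0.11), np.float64(0.19), np.float64(-2.18)]
```

View pics/p3.png

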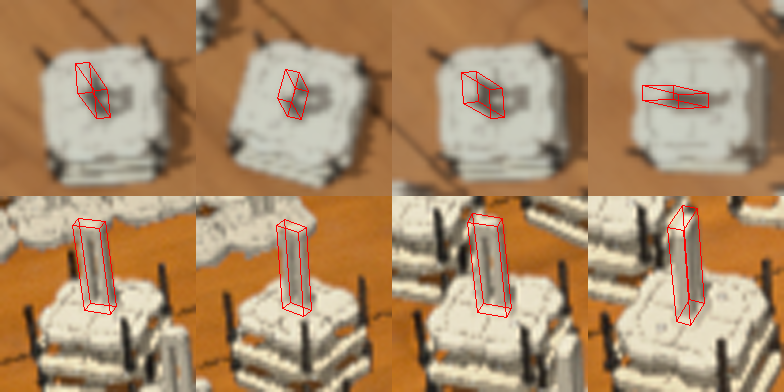

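Run:
```python
from geo import *
N={n:pickle.load(open(n+"2.pkl","rb"))["img"] for n in("top","side")}
F=pickle.load(open("frames.pkl","rb"))
up=lambda i:cv2.resize(i,None,fx=4,fy=4,interpolation=2)
for k,(x,y,w) in {**F}.items():
    for n in("side","top"):
        r=[]
        # lower plate outline corners at z~6 : edges unobscured by cap
        for p in pose(x,y,w,[(38,38,5),(38,-38,5),(-38,38,5),(-38,-38,5),(0,38,5),(-38,0,5)]):
            a=np.round(proj(n,p)[0]).astype(int); h=5
            T=up(D[n]["img"][a[1]-h:a[1]+h+1,a[0]-h:a[0]+h+1]);S=up(N[n][a[1]-h-4:a[1]+h+5,a[0]-h-4:a[0]+h+5])
            _,v,_,l=cv2.minMaxLoc(cv2.matchTemplate(S,T,cv2.TM_CCOEFF_NORMED))
            if v>.85:r.append((l[0]/4-4,l[1]/4-4))
        print(k,n,r)
```

```text
A side [(0.0, 0.0), (0.0, 0.0)]
A top [(-0.5, 0.0), (0.0, 0.0), (0.0, 0.0), (-0.25, 0.25)]
B side [(0.0, 0.0), (0.0, 0.0), (0.0, 0.0)]
B top [(-0.5, 0.0), (-0.25, 0.0), (-0.25, 0.25), (0.25, 0.0)]
C side [(0.0, 0.0), (0.0, 0.0)]
C top [(-0.75, 0.0), (0.0, 0.25), (0.0, -0.25), (-0.25, 0.25)]
D side [(0.0, 0.0), (0.0, 0.0), (0.0, 0.0), (0.0, 0.0), (0.0, 0.0)]
D top [(0.0, 0.0), (0.0, 0.0), (0.75, 0.5)]
```

No frame has shifted, and the uprights match the model poses. The robot is clear of everything, so I'm handing in.

```bash
python3 -c "
from bench import robot
print(robot.hand_in(),robot.current_t())"
```

```text
the job is handed in; nothing more can be done
the job is handed in; nothing more can be done
```

All four caps now stand flat, centred and square on the four two-plate frames. Both one-plate frames are bare, my image check shows none of the four two-plate frames has shifted, and the job was handed in at about 42 s; the hand-in gave no verdict.

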